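# Switch off the denture cleaner and hold its basket level over the tank

### The job

The ultrasonic denture cleaner has done its work: on its top deck press the long bar-shaped stop key and let it spring back, then press the round power key and let it spring back, leaving the square timer key between them alone. Then lift the wire basket by its black handle grip straight up out of the tank, and keep it steady and level over the tank mouth, clear of the machine with its feet about 5 cm above the rim and both dentures still lying in it. Finish while still holding the basket there, and leave the other things on the counter where they are.

Things in the scene. Friction and masses are not known exactly. Their poses are not given: they have to be found in the camera images.
- cleaner: Ultrasonic denture cleaner, fixed: white box 205 (x) x 250 (y) x 120 (z) mm. Origin: centre of its underside; x points from the key deck (robot's side) to the tank, z up. Flat top and tank rim at z = 120 mm. Tank mouth: x -37 to +87, y -105 to +105 mm; upright walls, floor at z = 45 mm. Three keys in a row along y on the deck, at x = -74 mm, 55 mm apart.
- tank_mouth (a point): Centre of the tank's mouth, level with the rim: at x = +25, y = 0, z = +120 mm in the cleaner's frame. Same axes as the cleaner.
- stop_key_top (a point): Middle of the top face of the stop key: a bar-shaped light grey key, 36 mm along x and 17 mm along y, at y = -55 mm in the cleaner's frame (right-hand end of the row as seen from the key side). Its top stands 8 mm above the deck. Same axes as the cleaner.
- stop_key (a joint): Travel of the stop key: 0 up, 0.005 m fully down. It goes straight down on a spring (1.5 N to start moving, 5 N fully down) and springs back when let go. It counts as pressed beyond 0.003 m.
- power_key_top (a point): Middle of the top face of the power key: a round light grey key, 26 mm across, at y = +55 mm in the cleaner's frame (left-hand end of the row as seen from the key side). Its top stands 8 mm above the deck. Same axes as the cleaner.
- power_key (a joint): Travel of the power key: 0 up, 0.005 m fully down; same spring as the stop key. It counts as pressed beyond 0.003 m.
- timer_key_top (a point): Middle of the top face of the timer key, not to be pressed: a square light grey key, 20 x 20 mm, in the middle of the row (y = 0). Its top stands 8 mm above the deck.
- timer_key (a joint): Travel of the timer key: 0 up, 0.005 m fully down; same spring. It counts as pressed beyond 0.003 m.
- basket: Loose stainless wire basket, 105 (x) x 190 (y) x 55 (z) mm, 0.18 to 0.37 kg, standing on the tank floor about 10 mm clear of its walls, long side along the cleaner's y. Origin: centre of its underside (feet), z up. A rigid 6 mm rod handle rises from the middles of its short ends and runs along y over its middle, 115 mm above the origin, over the balance point.
- basket_grip (a point): Middle of the handle's grip: a black flat-sided bar 12 mm thick (x), 72 mm long (y) and 16 mm high (z), 115 mm above the basket's origin and so 40 mm above the tank's rim before lifting. Same axes as the basket.
- denture_upper: Upper denture with a palate plate, pink with white teeth, about 55 x 60 x 18 mm, 22 g, lying loose on the basket's floor at the +y end. Origin: centre of its underside.
- denture_lower: Lower denture, horseshoe-shaped, pink with white teeth, about 55 x 60 x 18 mm, 22 g, lying loose on the basket's floor at the -y end. Origin: centre of its underside.
- cup: Bystander: aqua lidded denture cup, 90 mm across, 82 mm high, on the counter on the cleaner's +y side. Origin: centre of its underside.
- tumbler: Bystander: white tumbler 72 mm across and 95 mm high with a toothbrush in it (165 mm high in all), on the cleaner's +y side; it and the cup swap places. Origin: centre of its underside.
- tray: Bystander: small stainless steel tray with a raised rim, 165 x 95 x 18 mm, on the cleaner's -y side. Origin: centre of its underside.
- clipper: Bystander: chrome nail clipper, 60 x 12 x 10 mm, lying in the tray. Origin: centre of its underside.
- hairbrush: Bystander: brown plastic hairbrush, 215 mm long, 60 mm wide, 33 mm high, lying to the robot's right. Origin: on its underside, near the middle of its length.
Not all that is in view belongs to the job. What is shaped like the basket but orange or purple is not meant.

How it is judged:
By the outcome, as a careful person would: the job done as asked, in the order asked, and still so for the second after the job is handed in, while the arm keeps its last pose, push and grip.
It also fails if it takes over 48 s, if anything falls off the work surface, if the arm or the gripper's body presses on something with over 40 N, if the wrist force passes 120 N, or if a joint passes its speed limit or range.

### The arm

A 7-joint arm with a two-finger parallel gripper is mounted at the origin on the work surface. World frame = base frame: x ahead of the robot, y to its left, z up, the work surface at z = 0. Lengths are in mm, angles in degrees, forces in N, time in s.
With the tool pointing down it reaches from about 350 to 900 mm from the base axis. Payload 8.1 kg.
Tool frame: the origin (TCP) lies midway between the tips of the shut fingers; the grasp point (between the pads) lies 19 mm behind it; z points along the fingers, y is the line along which they close (so a half turn about z gives the same grasp; the last joint's range is limited). The gripper opens to 92 mm and grips with 3 to 60 N. Pads are 19 mm wide; open, the fingers measure 130 mm over their backs; the gripper's body (75 mm by 190 mm) begins 47 mm behind the grasp point.
Start: joints at [-81.337, 24.895, 1.432, 90.138, -0.665, 64.973, -4.303], TCP at [156.955, 604.985, 226.742] pointing down, gripper open.
Joint ranges: [-149.89, 149.89], [-25.12, 119.58], [-72.63, 75.52], [4.76, 147.25], [-75.54, 255.54], [6.69, 114.76], [-157.13, 157.13]. Speed limits (degrees/s): [127.2, 127.2, 172.46, 172.46, 180, 180, 180].

### API

Orientations are given as a 3x3 rotation matrix whose columns are the frame's x, y, z axes.
In Python, from plant import ctrl gives the robot as it stands. The module is installed in compiled form; this text tells all that it offers.
- The arm moves only by the shell command python3 -m jog 'ROWS' [OPENING] [FORCE]. ROWS is JSON, a list of rows, each an object of numbers: "x", "y", "z": the shift along the tool's x, y, z in m; "spin": the turn about the tool's z in degrees. A call has 1 to 8 rows; each row is the pose to reach, as a shift and turn from the pose commanded when the call began, along the tool's axes at that moment; what a row does not reach only later rows make up. A row lasts 1/12 s, in which the tool goes at most 41.7 mm and 7.16 degrees, less where a joint would pass 70% of its speed; a pose out of reach is approached as far as the arm can. A call with a gripper value outside its range is refused whole. OPENING is the closure, from -1 (fully open) to 1 (shut), set as the call begins (- or left out, the last holds). The fingers move at their own pace and stop on an object; FORCE is the grip in N (left out, the last holds). Time passes only in rows, so rows that repeat a pose let the fingers close. It gives the time, the measured TCP pose, the force, the opening and the grip force at its end, in the units of the state.
- ctrl.get_obs(): the state, without advancing time (a new reading comes with each control period).
- ctrl.capture(name): name is "scene" or "side" or "wrist"; returns the picture (480x640x3 uint8, red, green, blue); there is no depth.
- ctrl.camera_params(name): a dict with "camera_matrix" (3x3 intrinsics, pixels), "T" (4x4, takes a point from camera to world coordinates). Camera axes: x right, y down, z forward; pixel columns grow to the right and rows downward; lengths in mm; the calibration is good to about 2 mm. The wrist camera is an equidistant fisheye: a pixel r from the principal point sees the ray r / f radians off the axis. A picture is of the moment at which its call begins: read the wrist's pose just before it. camera_params takes no time and is no camera call; for the wrist camera it gives the pose at the moment of the call.
- ctrl.finish_job(): hands the job in; it is judged then, once.
Trained networks look in the newest picture that a camera, given by its name, has taken for a name from the list of things; names that differ only in an ending like _2 or _b are one class to them, and where a whole thing is asked for, a point or a joint stands for the part that bears it (a point fixed in the world has none). Each returns a list of dicts, best first, with "conf" (0 to 1); they miss things now and then, are a little off and sometimes report something else, mostly with a low value. They report only what shows in the picture. A call takes as long as a camera call. They do not tell look-alikes from the thing itself.
- ctrl.regions_of(query, camera): "mask" (480x640 bool, what is visible of it) and "extent" ([left, top, width, height] in pixels, round what is visible of it).
The state is a dict: "t": time; "joint_pos": joint angles; "joint_velocities": joint speeds; "tau": joint torques, N m; "eef_pos": TCP position; "tcp_rot": TCP orientation; "wrist_force": force on the tool from outside, world axes, zero at the start; "torque": the same for the moment, N m; "grip_width": opening from 0.0 (shut) to 1.0 (fully open); "gripper_force": force on a finger pad.
Only numpy, scipy, OpenCV 4.12 (cv2) and the standard library are available. Lean on these libraries where they do the work, as an engineer would, in place of code of your own. Each camera call takes 0.05 s, during which the arm holds its last target. There are 200 camera calls.

## Working session

There is one attempt and no reset: what is moved stays moved. The work goes in short steps, Python scripts to look and compute and a shell command to move; the robot and the scene stay as the last step left them, time stands still between calls to the robot, and variables do not carry over. Pictures are saved under pics/ and viewed, at most 10 in all, crops included, and the job is handed in when it is done.

```bash
mkdir -p pics; cat > h.py <<'E'
import numpy as np, cv2
from plant import ctrl
def pix2plane(cam,u,v,z):
    p=ctrl.camera_params(cam);K=np.array(p["camera_matrix"]);T=np.array(p["T"])
    d=np.array([(u-K[0,2])/K[0,0],(v-K[1,2])/K[1,1],1.])
    if cam=="wrist":
        r=np.hypot(d[0],d[1]); d=np.array([d[0]/r*np.sin(r),d[1]/r*np.sin(r),np.cos(r)])
    d=T[:3,:3]@d; o=T[:3,3]
    return o+d*(z-o[2])/d[2]
def proj(cam,P,par=None):
    p=par or ctrl.camera_params(cam);K=np.array(p["camera_matrix"]);T=np.array(p["T"])
    c=T[:3,:3].T@(np.array(P)-T[:3,3]); 
    if cam=="wrist":
        r=np.hypot(c[0],c[1]); th=np.arctan2(r,c[2]); c=np.array([c[0]/r*th,c[1]/r*th,1])
    return K[0,0]*c[0]/c[2]+K[0,2],K[1,1]*c[1]/c[2]+K[1,2]
def snap(cam,name):
    im=ctrl.capture(cam); cv2.imwrite(f"pics/{name}.png",im[:,:,::-1]); return im
E
python3 - <<'E'
from h import *
for c in("scene","side"):
    snap(c,c+"0"); p=ctrl.camera_params(c); print(c,np.round(p["T"],2).tolist())
    for q in("cleaner","basket","basket_grip","stop_key_top","power_key_top"):
        for r in ctrl.regions_of(q,c)[:3]:
            m=np.argwhere(r["mask"]).mean(0)[::-1]; print(c,q,round(r["conf"],2),r["extent"],m.round(1))
o=ctrl.get_obs();print(o["t"],o["eef_pos"],np.round(o["tcp_rot"],3).tolist(),o["grip_width"])
E
```

```text
scene [[-0.05, 0.84, -0.54, 999.33], [1.0, 0.05, -0.01, -106.33], [0.01, -0.54, -0.84, 958.51], [0.0, 0.0, 0.0, 1.0]]
scene cleaner 0.67 [288.8, 250.5, 127.7, 117.7] [349.9 305.7]
scene cleaner 0.49 [360.6, 306.0, 28.5, 17.7] [373.1 313.7]
scene basket 0.9 [218.5, 165.0, 79.8, 76.3] [261.  202.1]
scene basket 0.78 [306.0, 281.9, 95.2, 56.4] [355.3 302.1]
scene basket 0.71 [438.4, 181.3, 80.1, 47.6] [470.6 199.4]
scene basket_grip 0.66 [307.3, 283.5, 91.8, 57.8] [353.2 302. ]
scene basket_grip 0.64 [218.4, 165.3, 79.1, 71.0] [259.4 202.1]
scene basket_grip 0.64 [437.5, 182.8, 82.6, 48.1] [476.1 202.4]
scene stop_key_top 0.4 [317.7, 259.2, 9.0, 14.8] [320.3 267.1]
scene power_key_top 0.52 [365.1, 254.8, 9.7, 9.6] [369.1 260.6]
side [[-0.98, -0.09, 0.17, 163.93], [-0.19, 0.51, -0.84, 1355.49], [-0.01, -0.86, -0.52, 1001.62], [0.0, 0.0, 0.0, 1.0]]
side cleaner 0.94 [219.9, 228.8, 82.6, 79.9] [265.2 267.7]
side basket 0.76 [235.6, 227.1, 40.8, 43.8] [249.8 250.7]
side basket 0.72 [346.6, 210.4, 46.8, 60.0] [371.  241.3]
side basket 0.65 [336.5, 324.6, 58.0, 88.2] [358.5 370.2]
side basket_grip 0.77 [347.5, 215.2, 42.4, 49.7] [368.1 240.4]
side basket_grip 0.72 [334.6, 326.7, 59.5, 82.7] [358.1 371.6]
side basket_grip 0.62 [230.9, 223.8, 43.7, 44.6] [254.4 251.7]
side stop_key_top 0.47 [285.5, 235.3, 8.3, 6.6] [291.1 238. ]
side power_key_top 0.45 [287.7, 256.3, 7.3, 5.4] [290.2 258.4]
0.6 [156.9521731  604.97479754 226.75231525] [[-0.968, 0.251, 0.0], [0.251, 0.968, 0.0], [0.0, 0.0, -1.0]] 0.9982754905469221
```

View pics/scene0.png

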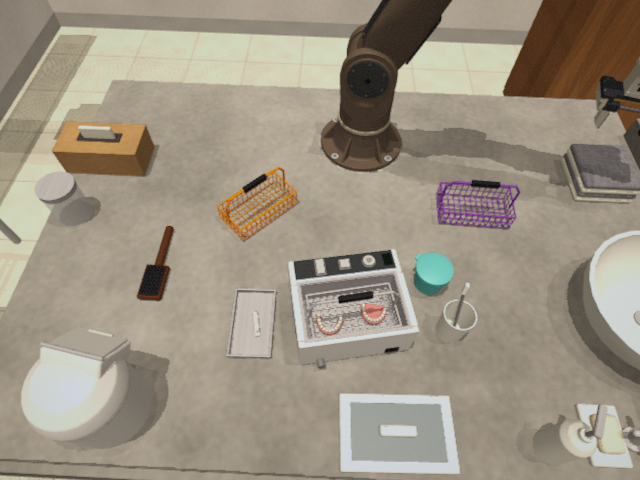

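View pics/side0.png

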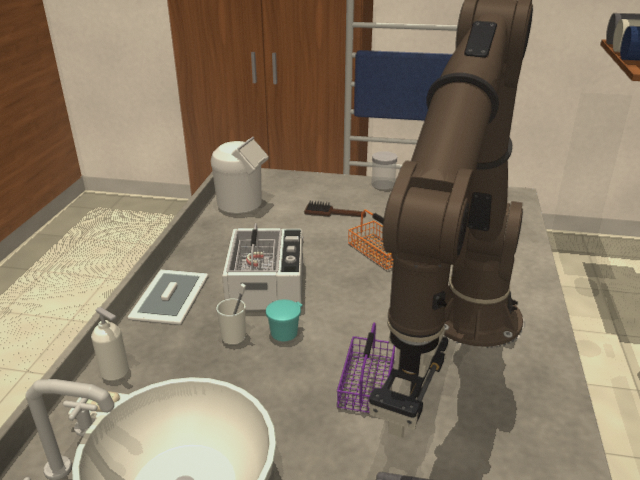

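The scene picture shows the cleaner at about (350,305). Stop bar is at (320,267), square timer at (345,264), round power at (369,261), and the black grip at (356,297). Candidates for the basket: the wire basket in the tank (355,297), orange (258,202) and purple (476,202). I choose the stainless one in the tank and check it in a close crop.

```bash
python3 - <<'E'
from h import *
im=cv2.imread("pics/scene0.png")[240:372,276:428]
cv2.imwrite("pics/crop0.png",cv2.resize(im,None,fx=4.5,fy=4.5,interpolation=cv2.INTER_CUBIC)[:600])
s=pix2plane("scene",320,267,128);t=pix2plane("scene",344.5,264,128);p=pix2plane("scene",369,261,128);g=pix2plane("scene",356,297,165)
print(s,t,p,g,np.linalg.norm(p-s),np.degrees(np.arctan2(*(p-s)[[1,0]])))
E
```

```text
[ 526.62371011 -105.85817041  128.        ] [515.97607523 -52.04702528 128.        ] [505.21667197   2.32897622 128.        ] [613.16603085 -30.38097936 165.        ] 110.2847223171394 101.19256256228988
```

View pics/crop0.png

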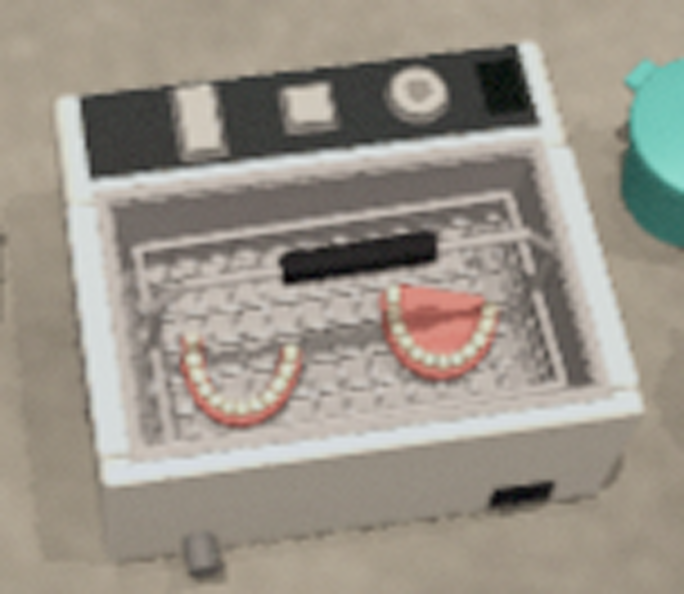

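The crop shows the stainless basket in the tank with its black grip at (356,297) and both dentures in place. The stop bar, timer and power keys run left to right. Key spacing comes out at 110.3 mm against 110 mm, yaw is 11.2°, and the grip agrees with the layout to 2.5 mm.

```bash
cat >> h.py <<'E'
def go(P,yaw=None):
    o=ctrl.get_obs();R=np.array(o["tcp_rot"]);d=R.T@(np.array(P)-o["eef_pos"])/1000
    a=np.degrees(np.arctan2(R[1,1],R[0,1])); print("shift",d.round(4),"spin",None if yaw is None else round(a-yaw,2),"t",round(o["t"],2),"J7",np.round(o["joint_pos"],0),"F",np.round(o["wrist_force"],1))
E
python3 -m jog '[{"x":-0.02,"y":-0.022,"spin":7},{"x":-0.04,"y":-0.044,"spin":14},{"x":-0.06,"y":-0.067,"spin":21},{"x":-0.08,"y":-0.089,"spin":28},{"x":-0.1,"y":-0.111,"spin":35},{"x":-0.12,"y":-0.133,"spin":42},{"x":-0.14,"y":-0.155,"spin":49},{"x":-0.16,"y":-0.178,"spin":56}]' 1 10
python3 -c "
from h import *
go([527,-106,200],11.2)"
```

```text
shift [-0.5368 -0.5952  0.0267] spin 64.25 t 0.6 J7 [-81.  25.   1.  90.  -1.  65.  -4.] F [0.5 0.2 0.4]validation failed for argument at $[0]...
```

```bash

python3 -m jog '[{"x":-0.02,"y":-0.022,"z":0,"spin":7},{"x":-0.04,"y":-0.044,"z":0,"spin":14},{"x":-0.06,"y":-0.067,"z":0,"spin":21},{"x":-0.08,"y":-0.089,"z":0,"spin":28},{"x":-0.1,"y":-0.111,"z":0,"spin":35},{"x":-0.12,"y":-0.133,"z":0,"spin":42},{"x":-0.14,"y":-0.155,"z":0,"spin":49},{"x":-0.16,"y":-0.178,"z":0,"spin":56}]' 1 10
python3 -c "
from h import *
go([527,-106,200],11.2)"
```

```text
t: 1.27
eef_pos: [267.6, 391.4, 226.9]
tcp_rot: [[-0.328, 0.945, 0.0], [0.945, 0.328, 0.001], [0.001, 0.0, -1.0]]
wrist_force: [-0.1, -0.2, 0.6]
grip_width: 0.467
gripper_force: 0.0
shift [-0.5549  0.0822  0.0266] spin 7.92 t 1.27 J7 [-75.  11.  16. 111.  -3.  58. -39.] F [-0.1 -0.2  0.6]
```

```bash

python3 -m jog '[{"x":-0.035,"y":0.005,"z":0,"spin":1},{"x":-0.07,"y":0.01,"z":0,"spin":2},{"x":-0.105,"y":0.016,"z":0,"spin":3},{"x":-0.14,"y":0.021,"z":0,"spin":4},{"x":-0.175,"y":0.026,"z":0,"spin":5},{"x":-0.21,"y":0.031,"z":0,"spin":6},{"x":-0.245,"y":0.036,"z":0,"spin":7},{"x":-0.28,"y":0.041,"z":0,"spin":7.9}]'
python3 -c "
from h import *
go([527,-106,200],11.2)"
```

```text
t: 1.93
eef_pos: [399.6, 140.6, 227.1]
tcp_rot: [[-0.2, 0.98, 0.001], [0.98, 0.2, 0.001], [0.001, 0.001, -1.0]]
wrist_force: [0.2, 0.8, 1.2]
grip_width: 0.006
gripper_force: 0.0
shift [-0.2671  0.0756  0.027 ] spin 0.31 t 1.93 J7 [-54.   5.  30. 118.  -3.  57. -11.] F [0.2 0.8 1.2]
```

```bash

python3 -m jog '[{"x":-0.035,"y":0.01,"z":0,"spin":0},{"x":-0.07,"y":0.02,"z":0,"spin":0},{"x":-0.105,"y":0.03,"z":0,"spin":0},{"x":-0.14,"y":0.04,"z":0,"spin":0.3},{"x":-0.175,"y":0.05,"z":0,"spin":0.3},{"x":-0.21,"y":0.06,"z":0,"spin":0.3},{"x":-0.24,"y":0.068,"z":0.01,"spin":0.3},{"x":-0.267,"y":0.0755,"z":0.027,"spin":0.3}]'
python3 -m jog '[{"x":0,"y":0,"z":0,"spin":0}]'
python3 - <<'E'
from h import *
go([527,-106,200],11.2)
im=snap("wrist","w1"); par=ctrl.camera_params("wrist")
for n,P in dict(stop=[526.6,-105.9,128],timer=[516,-52,128],power=[505.2,2.3,128],grip=[613,-32,168]).items(): print(n,np.round(proj("wrist",P,par),1))
for q in("stop_key_top","power_key_top","timer_key_top"):
    for r in ctrl.regions_of(q,"wrist")[:2]: print(q,round(r["conf"],2),r["extent"],pix2plane("wrist",*np.argwhere(r["mask"]).mean(0)[::-1],128).round(1))
E
```

```text
t: 2.6
eef_pos: [528.5, -106.9, 200.9]
tcp_rot: [[-0.194, 0.981, 0.004], [0.981, 0.194, -0.0], [-0.001, 0.004, -1.0]]
wrist_force: [0.3, 1.3, -0.6]
grip_width: 0.005
gripper_force: 0.0
t: 2.68
eef_pos: [526.9, -110.0, 197.8]
tcp_rot: [[-0.189, 0.982, -0.001], [0.982, 0.189, -0.003], [-0.003, -0.002, -1.0]]
wrist_force: [-0.5, 0.8, -0.7]
grip_width: 0.009
gripper_force: 0.0
shift [ 0.0039  0.0009 -0.0022] spin -0.28 t 2.68 J7 [-23.  21.  39. 107. -15.  58.  33.] F [-0.5  0.8 -0.7]
stop [318.5 248.6]
timer [318.5 164.1]
power [318.2  74.7]
grip [497.7 175.9]
stop_key_top 0.95 [282.3, 231.0, 59.9, 26.6] [ 520.9 -101.   128. ]
stop_key_top 0.47 [368.7, 10.2, 148.0, 290.4] [595.3 -23.  128. ]
power_key_top 0.68 [291.0, 53.3, 41.0, 36.6] [499.6   7.8 128. ]
power_key_top 0.67 [263.5, 0.0, 293.4, 325.0] [564.5 -28.3 128. ]
timer_key_top 0.28 [413.1, 175.7, 56.0, 68.9] [605.1 -62.1 128. ]
```

View pics/w1.png

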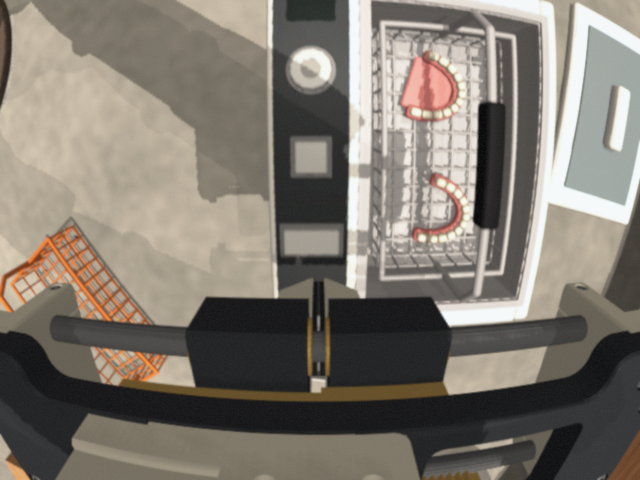

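The wrist view shows stop at (312,240), timer at (311,157), power at (311,70) and the grip at (489,165). Everything sits about 7 px off the prediction, probably because the arm was still settling, so I measure once more at rest.

```bash

python3 -m jog '[{"x":0,"y":0,"z":0,"spin":0},{"x":0,"y":0,"z":0,"spin":0},{"x":0,"y":0,"z":0,"spin":0}]' | head -2
python3 - <<'E'
from h import *
par=ctrl.camera_params("wrist"); snap("wrist","w2"); par2=ctrl.camera_params("wrist")
print(np.round(np.array(par2["T"])[:3,3]-np.array(par["T"])[:3,3],1))
for q in("stop_key_top","power_key_top","basket_grip"):
    for r in ctrl.regions_of(q,"wrist")[:1]: print(q,round(r["conf"],2),r["extent"],pix2plane("wrist",*np.argwhere(r["mask"]).mean(0)[::-1],128).round(1))
im=cv2.imread("pics/w2.png"); 
m=cv2.inRange(im,(0,0,0),(60,60,60)); m[:,:460]=0; m[:,530:]=0; m[260:]=0
n,l,s,c=cv2.connectedComponentsWithStats(m); i=1+s[1:,4].argmax(); print(s[i],c[i],pix2plane("wrist",*c[i],166).round(1))
go([527,-106,200],11.2)
E
```

```text
t: 3.13
eef_pos: [526.6, -103.3, 200.2]
[ 0.  -0.2 -0.1]
stop_key_top 0.84 [283.4, 238.2, 54.3, 26.6] [ 521.6 -104.9  128. ]
power_key_top 0.84 [290.4, 64.9, 42.8, 34.9] [501.    1.3 128. ]
basket_grip 0.91 [0.0, 231.1, 163.9, 150.5] [ 346.8 -179.4  128. ]
[ 470  116   32  126 3127] [485.67412856 177.48448993] [607.7 -30.8 166. ]
shift [-0.0021  0.0001 -0.0001] spin 0.09 t 3.33 J7 [-24.  20.  39. 107. -15.  58.  33.] F [-0.9 -0.8  0. ]
```

```bash

python3 -m jog '[{"x":-0.001,"y":-0.003,"z":0.02,"spin":0},{"x":-0.001,"y":-0.003,"z":0.04,"spin":0},{"x":-0.001,"y":-0.003,"z":0.055,"spin":0},{"x":-0.001,"y":-0.003,"z":0.063,"spin":0},{"x":-0.001,"y":-0.003,"z":0.066,"spin":0},{"x":-0.001,"y":-0.003,"z":0.066,"spin":0},{"x":-0.001,"y":-0.003,"z":0.066,"spin":0}]'
python3 -m jog '[{"x":0,"y":0,"z":0.003,"spin":0},{"x":0,"y":0,"z":0.006,"spin":0},{"x":0,"y":0,"z":0.008,"spin":0},{"x":0,"y":0,"z":0.009,"spin":0},{"x":0,"y":0,"z":0.009,"spin":0},{"x":0,"y":0,"z":0.009,"spin":0}]'
python3 -c "
from h import *
snap('scene','s2');go([524,-105.4,124],11.2)"
```

```text
t: 3.92
eef_pos: [524.2, -106.1, 134.3]
tcp_rot: [[-0.195, 0.981, 0.001], [0.981, 0.195, -0.0], [-0.0, 0.001, -1.0]]
wrist_force: [-0.2, 0.5, 0.4]
grip_width: 0.009
gripper_force: 0.0
t: 4.42
eef_pos: [524.4, -106.0, 125.1]
tcp_rot: [[-0.195, 0.981, 0.001], [0.981, 0.195, -0.0], [-0.0, 0.001, -1.0]]
wrist_force: [2.2, -0.3, 4.0]
grip_width: 0.006
gripper_force: 1.8
shift [ 0.0006 -0.0002  0.0011] spin 0.06 t 4.47 J7 [-20.  26.  36. 112. -20.  48.  37.] F [ 1.2 -0.2  3.7]
```

```bash

python3 -m jog '[{"x":0,"y":0,"z":0.001,"spin":0},{"x":0,"y":0,"z":0.002,"spin":0},{"x":0,"y":0,"z":0.002,"spin":0},{"x":0,"y":0,"z":0.002,"spin":0}]'
```

```text
t: 4.8
eef_pos: [524.3, -105.9, 123.3]
tcp_rot: [[-0.195, 0.981, 0.001], [0.981, 0.195, 0.0], [-0.0, 0.001, -1.0]]
wrist_force: [1.5, 1.1, 9.6]
grip_width: 0.006
gripper_force: 4.5
```

Stop key is at the bottom of its travel (9.6 N). Rise, move across to power, and descend.

```bash

python3 -m jog '[{"x":0,"y":0,"z":-0.01,"spin":0},{"x":0,"y":0,"z":-0.03,"spin":0},{"x":0,"y":0,"z":-0.04,"spin":0},{"x":0.03,"y":0,"z":-0.04,"spin":0},{"x":0.06,"y":0,"z":-0.04,"spin":0},{"x":0.09,"y":0,"z":-0.04,"spin":0},{"x":0.11,"y":0,"z":-0.04,"spin":0},{"x":0.11,"y":0,"z":-0.04,"spin":0}]'
python3 -m jog '[{"x":0,"y":0,"z":0,"spin":0},{"x":0,"y":0,"z":0,"spin":0},{"x":0,"y":0,"z":0.015,"spin":0},{"x":0,"y":0,"z":0.025,"spin":0},{"x":0,"y":0,"z":0.03,"spin":0},{"x":0,"y":0,"z":0.03,"spin":0},{"x":0,"y":0,"z":0.03,"spin":0}]'
python3 -c "
from h import *
go([503,1.8,124],11.2)"
```

```text
t: 5.47
eef_pos: [500.8, 6.9, 162.3]
tcp_rot: [[-0.201, 0.98, -0.002], [0.98, 0.201, 0.002], [0.003, -0.002, -1.0]]
wrist_force: [0.2, -0.5, -0.5]
grip_width: 0.008
gripper_force: 0.0
t: 6.05
eef_pos: [502.1, 1.3, 132.5]
tcp_rot: [[-0.194, 0.981, -0.001], [0.981, 0.194, -0.0], [-0.0, -0.001, -1.0]]
wrist_force: [-0.1, 0.6, 0.4]
grip_width: 0.004
gripper_force: 0.0
shift [0.0003 0.001  0.0085] spin -0.02 t 6.05 J7 [-34.  22.  36. 116. -17.  47.  24.] F [-0.1  0.6  0.4]
```

```bash

python3 -m jog '[{"x":0,"y":0,"z":0.003,"spin":0},{"x":0,"y":0,"z":0.006,"spin":0},{"x":0,"y":0,"z":0.008,"spin":0},{"x":0,"y":0,"z":0.009,"spin":0},{"x":0,"y":0,"z":0.0095,"spin":0},{"x":0,"y":0,"z":0.0095,"spin":0},{"x":0,"y":0,"z":0.0095,"spin":0}]'
```

```text
t: 6.63
eef_pos: [502.8, 1.8, 123.6]
tcp_rot: [[-0.195, 0.981, 0.001], [0.981, 0.195, -0.0], [-0.0, 0.001, -1.0]]
wrist_force: [1.6, -1.8, 4.6]
grip_width: 0.002
gripper_force: 2.3
```

```bash

python3 -m jog '[{"x":0,"y":0,"z":0.001,"spin":0},{"x":0,"y":0,"z":0.002,"spin":0},{"x":0,"y":0,"z":0.002,"spin":0},{"x":0,"y":0,"z":0.002,"spin":0}]'
python3 -m jog '[{"x":0,"y":0,"z":-0.01,"spin":0},{"x":0,"y":0,"z":-0.04,"spin":0},{"x":0,"y":0,"z":-0.075,"spin":0},{"x":0,"y":0,"z":-0.1,"spin":0},{"x":-0.018,"y":0.033,"z":-0.1,"spin":0},{"x":-0.036,"y":0.066,"z":-0.1,"spin":0},{"x":-0.054,"y":0.099,"z":-0.1,"spin":0},{"x":-0.054,"y":0.099,"z":-0.1,"spin":0}]'
python3 -m jog '[{"x":0,"y":0,"z":0,"spin":0},{"x":0,"y":0,"z":0,"spin":0},{"x":0,"y":0,"z":0,"spin":0},{"x":0,"y":0,"z":0,"spin":0}]' 0
python3 - <<'E'
from h import *
snap("wrist","w3")
go([610,-31.5,141],11.2)
im=cv2.imread("pics/w3.png"); print([ (n,np.round(proj("wrist",P),0)) for n,P in dict(a=[610,-31.5,168],b=[603,4,168],c=[617,-67,168]).items()])
E
```

```text
t: 6.97
eef_pos: [502.9, 1.8, 122.9]
tcp_rot: [[-0.195, 0.981, 0.002], [0.981, 0.195, 0.001], [0.001, 0.002, -1.0]]
wrist_force: [-5.6, -1.2, 25.7]
grip_width: 0.003
gripper_force: 13.3
t: 7.63
eef_pos: [614.4, -33.0, 220.3]
tcp_rot: [[-0.195, 0.981, 0.001], [0.981, 0.195, -0.002], [-0.003, 0.001, -1.0]]
wrist_force: [-1.9, -0.2, 0.6]
grip_width: 0.006
gripper_force: 0.0
t: 7.97
eef_pos: [608.9, -31.0, 221.3]
tcp_rot: [[-0.196, 0.981, -0.001], [0.981, 0.196, 0.001], [0.001, -0.0, -1.0]]
wrist_force: [0.0, -0.1, 1.2]
grip_width: 0.243
gripper_force: 0.0
shift [-0.0008  0.0008  0.0805] spin 0.09 t 8.02 J7 [-28.  27.  38.  95. -18.  65.  26.] F [-0.  -0.2  0.1]
[('a', array([318., 261.])), ('b', array([319., 203.])), ('c', array([318., 313.]))]
```

View pics/w3.png

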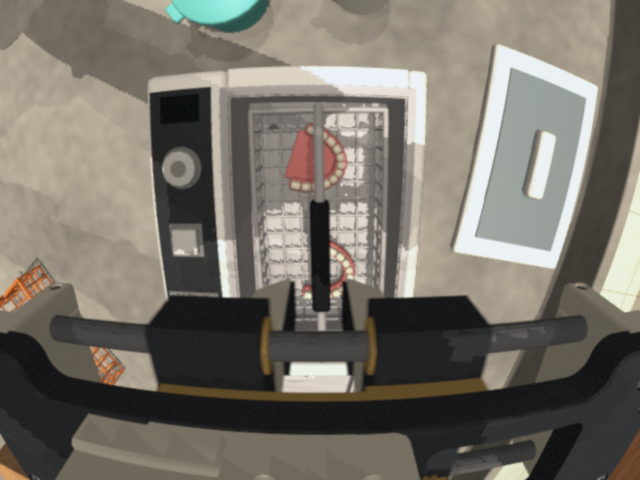

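The grip spans (311–328, 201–311), within 2 px of the prediction, and is aligned with the fingers. Descend and close.

```bash

python3 -m jog '[{"x":0,"y":0.001,"z":0.01,"spin":0},{"x":0,"y":0.001,"z":0.025,"spin":0},{"x":0,"y":0.001,"z":0.04,"spin":0},{"x":0,"y":0.001,"z":0.055,"spin":0},{"x":0,"y":0.001,"z":0.068,"spin":0},{"x":0,"y":0.001,"z":0.077,"spin":0},{"x":0,"y":0.001,"z":0.081,"spin":0},{"x":0,"y":0.001,"z":0.081,"spin":0}]'
python3 -m jog '[{"x":0,"y":0,"z":0,"spin":0},{"x":0,"y":0,"z":0,"spin":0},{"x":0,"y":0,"z":0,"spin":0},{"x":0,"y":0,"z":0,"spin":0},{"x":0,"y":0,"z":0,"spin":0},{"x":0,"y":0,"z":0,"spin":0},{"x":0,"y":0,"z":0,"spin":0},{"x":0,"y":0,"z":0,"spin":0}]' 1 35
python3 -m jog '[{"x":0,"y":0,"z":0,"spin":0},{"x":0,"y":0,"z":0,"spin":0},{"x":0,"y":0,"z":-0.002,"spin":0},{"x":0,"y":0,"z":-0.004,"spin":0},{"x":0,"y":0,"z":-0.007,"spin":0},{"x":0,"y":0,"z":-0.01,"spin":0},{"x":0,"y":0,"z":-0.01,"spin":0},{"x":0,"y":0,"z":-0.01,"spin":0}]'
```

```text
t: 8.68
eef_pos: [610.2, -31.2, 139.3]
tcp_rot: [[-0.195, 0.981, -0.001], [0.981, 0.195, 0.0], [0.0, -0.001, -1.0]]
wrist_force: [1.0, -0.6, 1.2]
grip_width: 0.503
gripper_force: 0.0
t: 9.35
eef_pos: [610.8, -31.5, 140.3]
tcp_rot: [[-0.195, 0.981, -0.0], [0.981, 0.195, 0.0], [0.0, -0.0, -1.0]]
wrist_force: [-0.5, -0.9, 2.1]
grip_width: 0.131
gripper_force: 34.9
t: 10.02
eef_pos: [611.0, -31.4, 150.5]
tcp_rot: [[-0.195, 0.981, 0.001], [0.981, 0.195, 0.0], [-0.0, 0.001, -1.0]]
wrist_force: [0.9, 0.6, -3.1]
grip_width: 0.126
gripper_force: 34.9
```

```bash

python3 -m jog '[{"x":0,"y":0,"z":-0.003,"spin":0},{"x":0,"y":0,"z":-0.009,"spin":0},{"x":0,"y":0,"z":-0.016,"spin":0},{"x":0,"y":0,"z":-0.024,"spin":0},{"x":0,"y":0,"z":-0.032,"spin":0},{"x":0,"y":0,"z":-0.040,"spin":0},{"x":0,"y":0,"z":-0.048,"spin":0},{"x":0,"y":0,"z":-0.056,"spin":0}]'
python3 -m jog '[{"x":0,"y":0,"z":-0.008,"spin":0},{"x":0,"y":0,"z":-0.016,"spin":0},{"x":0,"y":0,"z":-0.024,"spin":0},{"x":0,"y":0,"z":-0.032,"spin":0},{"x":0,"y":0,"z":-0.040,"spin":0},{"x":0,"y":0,"z":-0.048,"spin":0},{"x":0,"y":0,"z":-0.054,"spin":0},{"x":0,"y":0,"z":-0.058,"spin":0}]'
python3 -m jog '[{"x":0,"y":0,"z":-0.001,"spin":0},{"x":0,"y":0,"z":-0.001,"spin":0},{"x":0,"y":0,"z":-0.001,"spin":0},{"x":0,"y":0,"z":-0.001,"spin":0},{"x":0,"y":0,"z":-0.001,"spin":0},{"x":0,"y":0,"z":-0.001,"spin":0},{"x":0,"y":0,"z":-0.001,"spin":0},{"x":0,"y":0,"z":-0.001,"spin":0}]'
python3 - <<'E'
from h import *
a=cv2.resize(snap("side","s4")[160:320,180:393],(400,300)); b=cv2.resize(snap("scene","s5")[200:380,240:480],(400,300)); c=snap("wrist","w4")[:440]
out=np.vstack([np.hstack([a,b]),cv2.resize(c,(800,300)) ])
cv2.imwrite("pics/f.png",out[:,:,::-1]); go([610.5,-31.5,265],11.2)
E
```

```text
t: 10.68
eef_pos: [611.0, -31.5, 207.3]
tcp_rot: [[-0.195, 0.981, 0.001], [0.981, 0.195, 0.0], [0.0, 0.001, -1.0]]
wrist_force: [-0.4, -0.7, -3.0]
grip_width: 0.126
gripper_force: 34.9
t: 11.35
eef_pos: [611.1, -31.5, 265.2]
tcp_rot: [[-0.195, 0.981, 0.001], [0.981, 0.195, 0.0], [-0.0, 0.001, -1.0]]
wrist_force: [-0.0, -0.1, -2.3]
grip_width: 0.124
gripper_force: 34.9
t: 12.02
eef_pos: [610.8, -31.5, 265.1]
tcp_rot: [[-0.195, 0.981, -0.0], [0.981, 0.195, 0.0], [0.0, -0.0, -1.0]]
wrist_force: [0.1, -0.2, -2.8]
grip_width: 0.128
gripper_force: 34.9
shift [ 0.     -0.0004  0.0002] spin 0.05 t 12.17 J7 [-29.  25.  39.  91. -17.  70.  25.] F [-0.3  0.1 -2.9]
```

View pics/f.png

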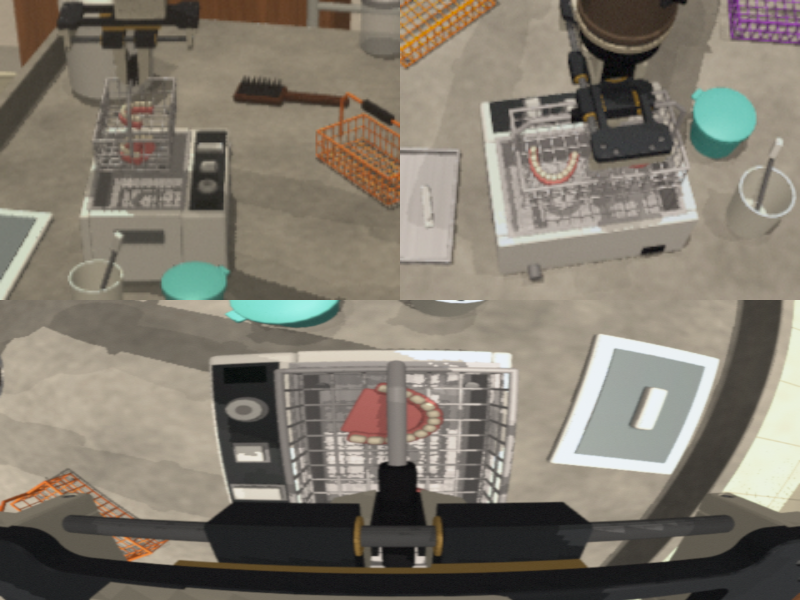

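The views show the basket level above the tank mouth, with both dentures in it (side view, crop at (135,112) and (138,152)). The keys are up and the other things undisturbed. The lift was 125 mm, so the feet are about 50 mm above the rim.

```bash
python3 -c "
from plant import ctrl
print(ctrl.finish_job())"
```

```text
the job is handed in; nothing more can be done
None
```

I pressed and released the stop key, then the power key. The basket is now held level about 5 cm above the rim over the tank mouth, with both dentures in it, and the job is handed in.

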